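# Sort the packing bench into its trays

## Robot

A 6-joint arm with a two-finger parallel gripper is mounted at the origin on a cart in front of the work surface, level with it; the furniture and walls round the work are solid. World frame = base frame: x ahead of the robot, y to its left, z up, the work surface at z = 0. Lengths are in m, angles in rad, forces in N, time in s.
With the tool pointing down it reaches from about 0.3 to 0.875 m from the base axis. Payload 6.4 kg.
Tool frame: the origin (TCP) lies at the very end of the fingers, on their centre line; the grasp point (between the pads) lies 19 mm behind it; x points along the fingers, y is the direction in which the jaws open and shut, and the axes are right-handed (so a half turn about x gives the same grasp; the last joint's range is limited). The gripper opens to 85 mm and grips with 20 to 120 N. Pads are 22 mm wide; open, the fingers measure 114 mm over their backs; the gripper's body (76 mm by 85 mm) begins 54 mm behind the grasp point. The pads swing forward as they close: fully open they stand 13 mm farther back than shut.
Start: joints at [1.133, 0.181, 1.607, -0, 1.354, -0.206], TCP at [0.132, 0.56, 0.231] pointing down, gripper open.
Joint ranges: [-2.99, 2.99], [-0.89, 2.07], [0.3, 2.58], [-1.14, 4.28], [0, 2.63], [-3.12, 3.12]. Speed limits (rad/s): [2.57, 2.57, 3.01, 3.14, 3.14, 3.14].

## Interface

Orientations are given as a rotation vector (axis times angle).
In Python, from plant import bot gives the robot as it stands. The module is installed in compiled form; this text tells all that it offers.
- The arm moves only by the tool step_arm, never from a script. Its argument "targets" is a list of rows, each a list of 7 numbers: the shift along the tool's x, y, z in mm, then the turn, a rotation vector about the tool's x, y, z in rad, then the opening, from 0 (shut) to 1 (fully open). In form: [[x, y, z, rx, ry, rz, gripper], ...]. A call has 1 to 20 rows; each row is the pose to reach, as a shift and turn from the pose measured when the call began, along the tool's axes at that moment; what a row does not reach only later rows make up. A row lasts 1/10 s, in which the tool goes at most 50 mm and 8.59 degrees, less where a joint would pass 70% of its speed; a pose out of reach is approached as far as the arm can. A call with a gripper value outside its range is refused whole. The fingers move at their own pace and stop on an object; the grip force is fixed at half the most. Time passes only in rows, so rows that repeat a pose let the fingers close. It gives the time, the measured TCP pose, the force and the opening at its end, in the units of the state.
- bot.observe(): the state, without advancing time (a new reading comes with each control period).
- bot.camera(name): name is "scene" or "top" or "wrist"; returns a dict with "color" (384x512x3 uint8, red, green, blue), "fx", "fy", "cx", "cy" (pixels), "extrinsics" (4x4, takes a point from camera to world coordinates). Camera axes: x right, y down, z forward; pixel columns grow to the right and rows downward; lengths in m; the calibration is good to about 2 mm. A picture is of the moment at which its call begins. There is no depth.
- bot.finish_job(): hands the job in, once; it reports no verdict.
The state is a dict: "clock": time; "joint_positions": joint angles; "joint_velocities": joint speeds; "effort": joint torques, N m; "tcp_pos": TCP position; "orientation": TCP orientation; "force": force on the tool from outside, world axes, zero at the start; "moment": the same for the moment, N m; "finger_gap": opening from 0.0 (shut) to 1.0 (fully open).
Only numpy, scipy, OpenCV 4.12 (cv2) and the standard library are available. Lean on these libraries where they do the work, as an engineer would, in place of code of your own. Each camera call takes 0.05 s, during which the arm holds its last target.

## Task

Sort the mixed things lying in front of the three blue trays: stand the two closed gold tins upright in the tray with two square wells, one to a well; lay the tweezers and the probe thermometer lengthwise in the large tray with two long bays, one to a bay; and lay the marker in the narrow pen tray. Which well or bay each one takes is up to you, but everything must sit down inside, flat on the tray's floor, and the two open tins at the ends of the work must stay where they are.

Things in the scene. Friction and masses are not known exactly. Their poses are not given: they have to be found in the camera images.
- tin_a: closed gold-lacquered round tin with its lid on, 66 mm in diameter, 22 mm tall, standing upright on the table; origin at the centre of its underside, z up. The two closed tins are alike
- tin_b: the other closed gold-lacquered round tin, 66 mm in diameter, 22 mm tall; origin at the centre of its underside, z up
- tweezers: plain steel tweezers lying flat, 151 mm long (along their x), at most 16 mm wide (y) at the middle, 9 mm thick; origin under their middle, on the table; they can be gripped across the legs at the middle
- thermometer: pocket probe thermometer lying flat, 167 mm long in all (along its x): a white head 62 mm long, 34 mm wide, 16 mm thick, reaching from x = -84 to -22 mm, and from there a thin probe rod (4 mm thick, its axis 8 mm up) to x = +84 mm; origin under the middle of the whole length. Grip it across the head (in y), centre of the head at x = -53 mm
- marker: marker pen lying flat, 130 mm long (along its x), barrel 13 mm wide and 14 mm thick; origin under its middle; does not roll
- tin_tray: shallow blue tray fixed to the table, 195 mm long (along its y) and 90 mm wide (x), with two square wells side by side, 80 x 80 mm each, their centres at y = +52.5 and -52.5 mm, parted by a 25 mm wide bar; floor of the wells 4 mm above the table, walls and bar 12 mm above the table; origin at its centre, on the table
- tool_tray: the largest, shallow blue tray fixed to the table, 210 mm long (along its y) and 139 mm wide (x), with two long bays side by side, each 200 mm long (y) and 62 mm wide (x), their centre lines at x = +33.5 and -33.5 mm, parted by a thin 5 mm divider; floor 3 mm above the table, walls and divider 9 mm above the table; origin at its centre, on the table
- pen_tray: narrow blue tray fixed to the table, 170 mm long (along its y) and 56 mm wide (x), one single trough 160 mm long and 46 mm wide inside; floor 3 mm above the table, walls 9 mm above the table; origin at its centre, on the table
- filled_tin: bystander: larger open gold tin full of black roe, 90 mm in diameter, 35 mm tall, at one end of the work; origin at the centre of its underside
- empty_tin: bystander: larger open empty gold tin, 85 mm in diameter, 26 mm tall, at the other end of the work; origin at the centre of its underside
Mind the look-alikes: they are no part of the job. What is shaped like the tin_b but pink is not meant.

How it is judged:
By the outcome, as a careful person would: the job done as asked, in the order asked, and still so for the second after the job is handed in, with the robot touching nothing.
It also fails if it takes over 99 s, if anything falls off the work surface, if the arm or the gripper's body presses on something with over 40 N, if the wrist force passes 120 N, or if a joint passes its speed limit or range.

## Working session

There is one attempt and no reset: what is moved stays moved. The work goes in short steps, Python scripts to look and compute and a tool call to move; the robot and the scene stay as the last step left them, time stands still between calls to the robot, and variables do not carry over. Pictures are saved under pics/ and viewed, and the job is handed in when it is done.

Besides the shell and the picture viewer there is one more tool, called after "Emit:" as name(argument=value, ...) on one line, values as JSON. step_arm: Moves the arm, as the interface text tells. Its arguments: {"type":"object","properties":{"targets":{"type":"array"}},"required":["targets"]}

```bash
mkdir -p pics; ls
python3 - <<'E'
from plant import bot
import cv2,numpy as np
s=bot.observe()
for k,v in s.items(): print(k,np.round(v,3))
for n in ["scene","top","wrist"]:
    c=bot.camera(n); cv2.imwrite(f"pics/{n}0.png",c["color"][:,:,::-1])
    print(n,c["fx"],c["fy"],c["cx"],c["cy"]);print(np.round(c["extrinsics"],4).tolist())
E
```

```text
pics
clock 0.0
joint_positions [ 1.133  0.182  1.608  0.     1.354 -0.206]
joint_velocities [ 0.001  0.001  0.001 -0.    -0.001 -0.001]
effort [ 3.0000e-03 -4.4488e+01 -3.5134e+01  0.0000e+00  9.0000e-03  0.0000e+00]
tcp_pos [0.132 0.559 0.23 ]
orientation [ 0.181  1.564 -0.183]
force [0.447 0.525 0.507]
moment [-0.022  0.001 -0.029]
finger_gap 0.995
scene 368.32607268026936 368.32607268026936 253.41296181486646 186.42952384017403
[[0.5254, -0.3301, 0.7842, -0.5713], [-0.8509, -0.2064, 0.4831, -0.642], [0.0024, -0.9211, -0.3893, 0.5911], [0.0, 0.0, 0.0, 1.0]]
top 392.10431266359626 392.10431266359626 258.63137736021093 190.8181843864436
[[-0.0185, -0.9951, 0.0975, 0.3902], [-0.9997, 0.0198, 0.0129, 0.0009], [-0.0148, -0.0972, -0.9952, 1.3745], [0.0, 0.0, 0.0, 1.0]]
wrist 331.5793525712139 331.5793525712139 252.54552818019738 198.85902624421456
[[0.2304, 0.9245, 0.3036, 0.0543], [0.9731, -0.2182, -0.0741, 0.5775], [-0.0022, 0.3125, -0.9499, 0.3737], [0.0, 0.0, 0.0, 1.0]]
```

View pics/top0.png

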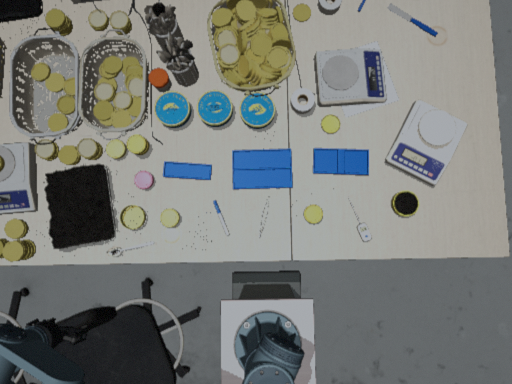

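View pics/scene0.png

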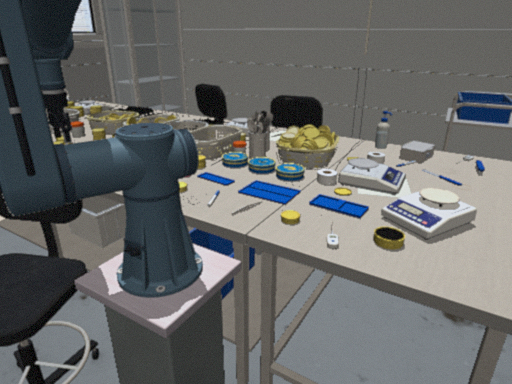

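View pics/wrist0.png

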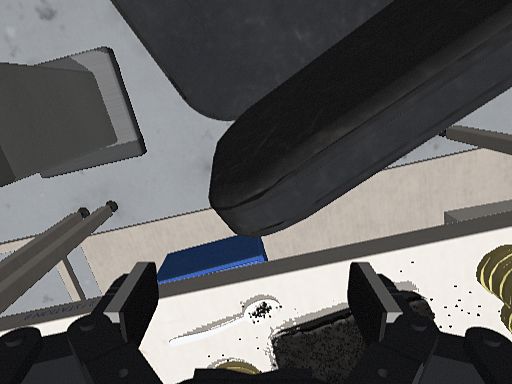

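```bash
cat > h.py <<'E'
import numpy as np,cv2
from scipy.spatial.transform import Rotation as R
def px2w(c,u,v,z):
    E=c["extrinsics"];d=E[:3,:3]@np.array([(u-c["cx"])/c["fx"],(v-c["cy"])/c["fy"],1]);o=E[:3,3]
    return o+d*(z-o[2])/d[2]
def w2px(c,p):
    E=c["extrinsics"];q=E[:3,:3].T@(np.asarray(p,float)-E[:3,3]);return c["fx"]*q[0]/q[2]+c["cx"],c["fy"]*q[1]/q[2]+c["cy"]
def rect(c,x0,x1,y0,y1,z=0.0,s=1000):
    "top-down rectified picture, s px per m; up = +x, left = +y"
    W=int((y1-y0)*s);H=int((x1-x0)*s)
    wp=[(x1,y1),(x1,y0),(x0,y0),(x0,y1)]
    src=np.float32([w2px(c,(a,b,z)) for a,b in wp]);dst=np.float32([(0,0),(W,0),(W,H),(0,H)])
    M=cv2.getPerspectiveTransform(src,dst)
    im=cv2.warpPerspective(c["color"][:,:,::-1],M,(W,H),flags=cv2.INTER_CUBIC)
    for i in np.arange(np.ceil(x0*20)/20,x1,.05):
        cv2.putText(im,"%.2f"%i,(0,int((x1-i)*s)+4),0,.35,(0,0,255));cv2.line(im,(28,int((x1-i)*s)),(34,int((x1-i)*s)),(0,0,255))
    for i in np.arange(np.ceil(y0*20)/20,y1,.05):
        cv2.putText(im,"%.2f"%i,(int((y1-i)*s)-12,H-3),0,.35,(0,0,255));cv2.line(im,(int((y1-i)*s),H-20),(int((y1-i)*s),H-14),(0,0,255))
    return im
def down(yaw): # jaw dir (tool y) angle yaw in world; tool x down
    x=np.array([0,0,-1.]);y=np.array([np.cos(yaw),np.sin(yaw),0]);return R.from_matrix(np.c_[x,y,np.cross(x,y)])
def delta(s,p,yaw=None):
    r=R.from_rotvec(s["orientation"]);d=r.inv().apply(np.asarray(p)-s["tcp_pos"])*1000
    if yaw is None: return np.round(d,1),None
    a=min([(r.inv()*down(yaw+k)).as_rotvec() for k in (0,np.pi)],key=np.linalg.norm)
    return np.round(d,1).tolist(),np.round(a,3).tolist()
E
python3 - <<'E'
from plant import bot
from h import *
c=bot.camera("top")
cv2.imwrite("pics/r1.png",rect(c,.25,.68,-.45,.45,0,880))
s=bot.observe();r=R.from_rotvec(s["orientation"]).as_matrix();print(np.round(r,3),s["clock"])
E
```

```text
[[-0.     0.23   0.973]
 [-0.001  0.973 -0.23 ]
 [-1.    -0.001 -0.   ]] 0.2
```

View pics/r1.png

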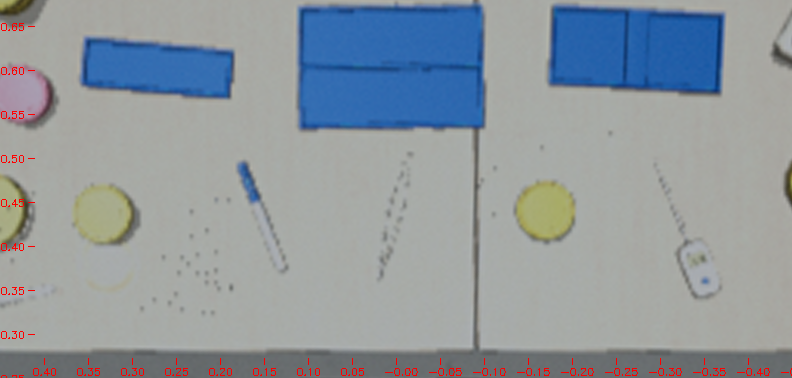

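Run:
```python
from plant import bot
from h import *
c=bot.camera("top");im=c["color"]
hsv=cv2.cvtColor(im,cv2.COLOR_RGB2HSV)
def blobs(m,amin=60):
    cs,_=cv2.findContours(m.astype(np.uint8),cv2.RETR_EXTERNAL,cv2.CHAIN_APPROX_NONE)
    return [k[:,0] for k in cs if cv2.contourArea(k)>amin]
blue=(hsv[...,0]>100)&(hsv[...,0]<120)&(hsv[...,1]>150)
for k in blobs(blue,300):
    w=np.array([px2w(c,u,v,.010)[:2] for u,v in k])
    if w[:,0].max()>.72: continue
    print("blue",[np.round(x,4) for x in cv2.minAreaRect((w*1000).astype(np.float32))])
gold=(hsv[...,0]>18)&(hsv[...,0]<35)&(hsv[...,1]>80)
for k in blobs(gold,60):
    w=np.array([px2w(c,u,v,.022)[:2] for u,v in k])
    if w[:,0].max()>.75 : continue
    print("gold",np.round(cv2.minEnclosingCircle((w*1000).astype(np.float32))[0],1),np.round(cv2.minEnclosingCircle((w*1000).astype(np.float32))[1]),k.mean(0))
cv2.imwrite("pics/z1.png",rect(c,.33,.53,-.37,-.0,0.005,2000)); cv2.imwrite("pics/z2.png",rect(c,.33,.53,-.04,.36,0.005,2000))
```

```text
blue [array([601.4719, 269.7791]), array([165.0883,  51.1986]), np.float64(84.7285)]
blue [array([ 622.5806, -271.9274]), array([189.9276,  86.4747]), np.float64(86.7543)]
blue [array([602.6728,   5.6017]), array([135.0717, 204.6053]), np.float64(0.0037)]
gold [346.7 857. ] 65.0 [ 15.5212766  248.94680851]
gold [409.  861.7] 39.0 [ 15.96551724 228.51724138]
gold [ 440.3 -167. ] 32.0 [313.  213.6]
gold [ 470.5 -483. ] 46.0 [405.04 203.24]
gold [677.4 602.1] 34.0 [ 94.78846154 151.80769231]
gold [661.5 710.7] 66.0 [ 61.67307692 153.41346154]
gold [695.2 442.1] 40.0 [137.28070175 144.54385965]
```

View pics/z1.png

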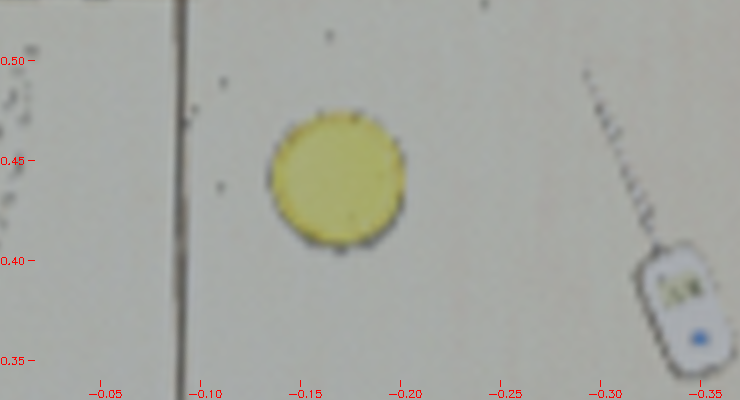

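View pics/z2.png

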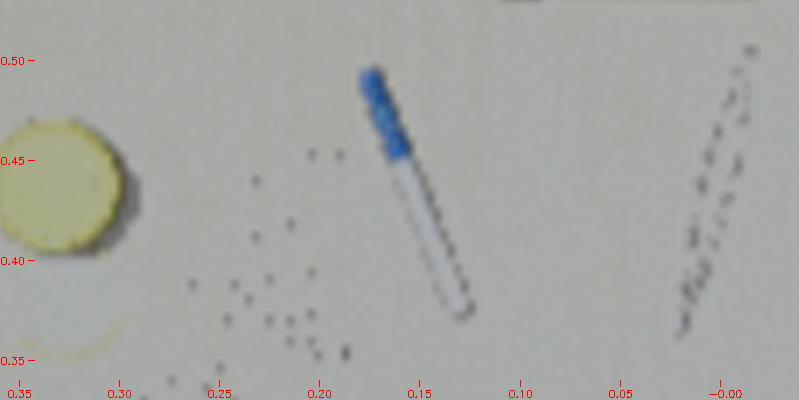

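Emit:
step_arm(targets=[[-20, -219, 378, 0, 0, 0, 1], [-20, -219, 378, 0, 0, 0, 1], [-20, -219, 378, 0, 0, 0, 1], [-20, -219, 378, 0, 0, 0, 1], [-20, -219, 378, 0, 0, 0, 1], [-20, -219, 378, 0, 0, 0, 1], [-20, -219, 378, 0, 0, 0, 1], [-20, -219, 378, 0, 0, 0, 1], [-20, -219, 378, 0, 0, 0, 1], [-20, -219, 378, 0, 0, 0, 1], [-20, -219, 378, 0, 0, 0, 1], [-20, -219, 378, 0, 0, 0, 1], [-20, -219, 378, 0, 0, 0, 1]])

```text
clock: 1.55
tcp_pos: [0.4485, 0.2605, 0.2508]
orientation: [0.18, 1.564, -0.181]
force: [0.5, -0.4, 0.4]
finger_gap: 1.0
```

Run:
```python
from plant import bot
from h import *
s=bot.observe();print(s["clock"],s["tcp_pos"],s["joint_positions"])
c=bot.camera("wrist");np.save("pics/w1.npy",c,allow_pickle=True)
cv2.imwrite("pics/w1.png",c["color"][:,:,::-1]);cv2.imwrite("pics/w1r.png",rect(c,.3,.68,-.05,.45,0.0,1500))
```

```text
1.55 [0.44851583 0.26045299 0.25083684] [ 2.97225424e-01  3.76702090e-02  1.72399153e+00 -3.93653370e-04
  1.38090894e+00 -1.04360258e+00]
```

View pics/w1r.png

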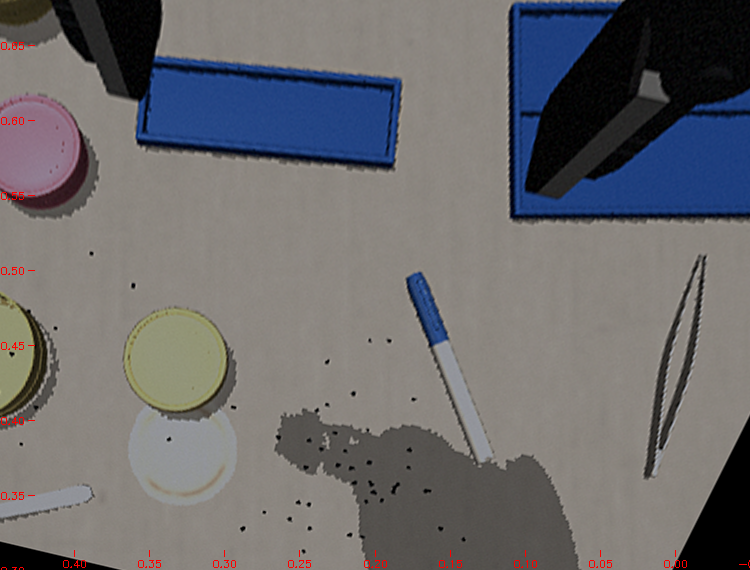

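Run:
```python
from h import *
c=np.load("pics/w1.npy",allow_pickle=True).item()
# tip hypotheses
r=R.from_rotvec([0.18,1.564,-.181]);t=np.array([.4485,.2605,.2508])
for b in (0,-13):
  for sy in (-1,1):
    for l in (42.5,57):
      for z in (-11,11):
        print(b,sy*l,z,np.round(w2px(c,t+r.apply(np.array([b,sy*l,z])/1000)),1))
for u,v in ((0,0),):pass
# tin left fit
hsv=cv2.cvtColor(c["color"],cv2.COLOR_RGB2HSV)
gold=((hsv[...,0]>20)&(hsv[...,0]<35)&(hsv[...,1]>60)).astype(np.uint8)
for k in cv2.findContours(gold,cv2.RETR_EXTERNAL,cv2.CHAIN_APPROX_NONE)[0]:
    if cv2.contourArea(k)>500:
        w=np.float32([px2w(c,u,v,.022)[:2]*1000 for u,v in k[:,0]]);print(cv2.fitEllipse(w))
blue=((hsv[...,0]>100)&(hsv[...,0]<120)&(hsv[...,1]>150)).astype(np.uint8)
for k in cv2.findContours(blue,cv2.RETR_EXTERNAL,cv2.CHAIN_APPROX_NONE)[0]:
    if cv2.contourArea(k)>200:
        w=np.float32([px2w(c,u,v,.009)[:2]*1000 for u,v in k[:,0]]);print("blue",cv2.minAreaRect(w))
def rp(u,v,z): # rect px ->world at z
    x=.68-v/1500;y=.45-u/1500;return np.round(px2w(c,*w2px(c,(x,y,0)),z),4)
print("marker",rp(416,273,.012),rp(484,460,.012))
print("tweez",rp(701,257,.004),rp(650,475,.004))
print("toolL",rp(512,3,.009),rp(512,215,.009),rp(736,215,.009))
print("pen",rp(148,57,.009),rp(401,81,.009),rp(395,166,.009),rp(137,145,.009))
```

```text
0 -42.5 -11 [164.  241.8]
0 -42.5 11 [167.7 282.1]
0 -57 -11 [133.5 241.8]
0 -57 11 [138.5 282.1]
0 42.5 -11 [342.9 241.8]
0 42.5 11 [339.1 282.1]
0 57 -11 [373.4 241.8]
0 57 11 [368.4 282.1]
-13 -42.5 -11 [156.4 254.8]
-13 -42.5 11 [160.8 297.8]
-13 -57 -11 [123.3 254.8]
-13 -57 11 [129.2 297.8]
-13 42.5 -11 [350.5 254.7]
-13 42.5 11 [346.1 297.7]
-13 57 -11 [383.7 254.7]
-13 57 11 [377.8 297.7]
((690.7653198242188, 450.65814208984375), (46.33190155029297, 113.51786804199219), 126.06973266601562)
((676.3622436523438, 515.2092895507812), (64.64222717285156, 84.20034790039062), 120.89737701416016)
((436.24420166015625, 330.0135192871094), (64.24822998046875, 65.51321411132812), 135.43199157714844)
((441.3265380859375, 458.232666015625), (83.91344451904297, 93.64118194580078), 159.59324645996094)
blue ((765.7556762695312, 308.32159423828125), (25.03322410583496, 80.39908599853516), 14.68378734588623)
blue ((601.8713989257812, 8.139694213867188), (139.26998901367188, 212.40304565429688), 0.35617247223854065)
blue ((600.5315551757812, 271.53131103515625), (168.7033233642578, 57.52924346923828), 84.54936218261719)
blue ((472.1929931640625, 168.92640686035156), (46.48631286621094, 12.429941177368164), 21.410171508789062)
marker [0.4941 0.1759 0.012 ] [0.3733 0.1319 0.012 ]
tweez [ 0.5073 -0.0143  0.004 ] [0.3634 0.0193 0.004 ]
toolL [0.671  0.1125 0.009 ] [0.5329 0.1125 0.009 ] [ 0.5329 -0.0334  0.009 ]
pen [0.6358 0.3497 0.009 ] [0.6202 0.1849 0.009 ] [0.5648 0.1888 0.009 ] [0.5785 0.3568 0.009 ]
```

View pics/w1.png

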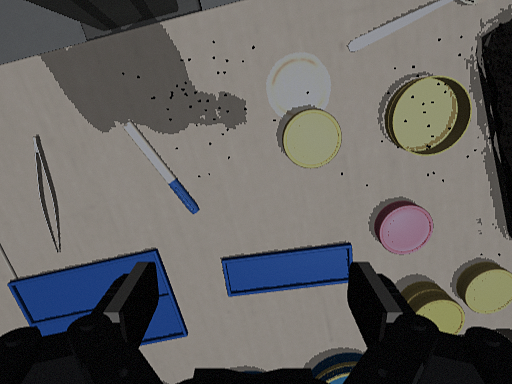

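Emit:
step_arm(targets=[[50, 65, -28, 0, 0, 0, 1], [100, 65, -28, 0, 0, 0, 1], [150, 65, -28, 0, 0, 0, 1], [190, 65, -28, 0, 0, 0, 1], [215, 65, -28, 0, 0, 0, 1], [232, 65, -28, 0, 0, 0, 1], [242, 65, -28, 0, 0, 0, 1], [248, 65, -28, 0, 0, 0, 1], [248, 65, -28, 0, 0, 0, 1], [248, 65, -28, 0, 0, 0, 1]])

```text
clock: 2.6
tcp_pos: [0.4369, 0.3306, 0.0042]
orientation: [0.181, 1.562, -0.18]
force: [-0.5, 0.2, 0.0]
finger_gap: 0.999
```

Run:
```python
from plant import bot
from h import *
c=bot.camera("wrist")
cv2.imwrite("pics/w2.png",c["color"][:,:,::-1]);print(bot.observe()["tcp_pos"])
```

```text
[0.43710076 0.33053888 0.0043142 ]
```

View pics/w2.png

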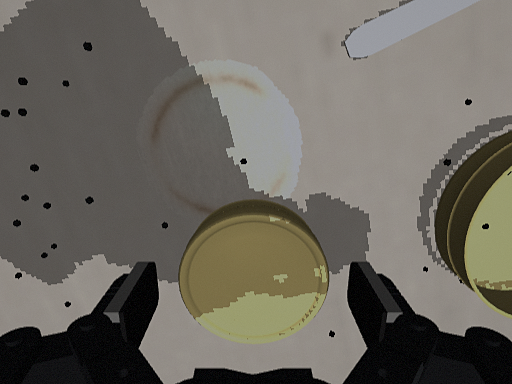

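Emit:
step_arm(targets=[[1, 0, 0, 0, 0, 0, 0], [1, 0, 0, 0, 0, 0, 0], [1, 0, 0, 0, 0, 0, 0], [1, 0, 0, 0, 0, 0, 0], [1, 0, 0, 0, 0, 0, 0], [1, 0, 0, 0, 0, 0, 0], [-20, 0, 0, 0, 0, 0, 0], [-50, 0, 0, 0, 0, 0, 0], [-80, 0, 0, 0, 0, 0, 0], [-80, 0, 0, 0, 0, 0, 0]])

```text
clock: 3.65
tcp_pos: [0.4402, 0.332, 0.0892]
orientation: [0.184, 1.554, -0.176]
force: [1.0, -0.5, -0.6]
finger_gap: 0.726
```

Run:
```python
from plant import bot
from h import *
c=bot.camera("wrist")
cv2.imwrite("pics/w3.png",c["color"][:,:,::-1]);s=bot.observe()
y=np.deg2rad(86.75);t=np.array([np.cos(y),np.sin(y),0])
ctr=np.array([.6226,-.2719,0])
for k in (1,-1): 
    p=ctr+t*.0525*k+[0,0,.09];print(p,delta(s,p,y))
```

```text
[ 0.62557637 -0.21948444  0.09      ] ([-3.3, -493.8, 307.3], [-0.173, 0.006, -0.004])
[ 0.61962363 -0.32431556  0.09      ] ([-3.6, -597.3, 325.3], [-0.173, 0.006, -0.004])
```

View pics/w3.png

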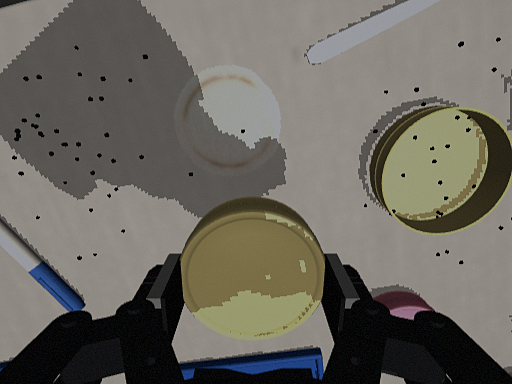

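Emit:
step_arm(targets=[[-10, -30, 19, 0, 0, 0, 0], [-10, -80, 50, -0.03, 0, 0, 0], [-10, -494, 307, -0.173, 0.006, -0.004, 0], [-10, -494, 307, -0.173, 0.006, -0.004, 0], [-10, -494, 307, -0.173, 0.006, -0.004, 0], [-10, -494, 307, -0.173, 0.006, -0.004, 0], [-10, -494, 307, -0.173, 0.006, -0.004, 0], [-10, -494, 307, -0.173, 0.006, -0.004, 0], [-10, -494, 307, -0.173, 0.006, -0.004, 0], [-10, -494, 307, -0.173, 0.006, -0.004, 0], [-10, -494, 307, -0.173, 0.006, -0.004, 0], [-10, -494, 307, -0.173, 0.006, -0.004, 0], [-10, -494, 307, -0.173, 0.006, -0.004, 0], [-10, -494, 307, -0.173, 0.006, -0.004, 0], [-10, -494, 307, -0.173, 0.006, -0.004, 0], [-10, -494, 307, -0.173, 0.006, -0.004, 0]])

```text
clock: 5.3
tcp_pos: [0.6246, -0.2177, 0.096]
orientation: [0.044, 1.571, -0.043]
force: [-0.5, 1.3, -0.9]
finger_gap: 0.727
```

Run:
```python
from plant import bot
from h import *
c=bot.camera("wrist");np.save("pics/w4.npy",c,allow_pickle=True)
cv2.imwrite("pics/w4.png",c["color"][:,:,::-1]);s=bot.observe();print(s["clock"],s["tcp_pos"],s["joint_positions"],s["finger_gap"])
cv2.imwrite("pics/w4r.png",rect(c,.4,.7,-.38,-.08,.012,1500))
```

```text
5.35 [ 0.62489194 -0.21783734  0.0963702 ] [-5.14415058e-01  5.05690575e-01  1.47051310e+00  6.11153307e-05
  1.16583972e+00 -2.03037022e+00] 0.7262144981290212
```

View pics/w4.png

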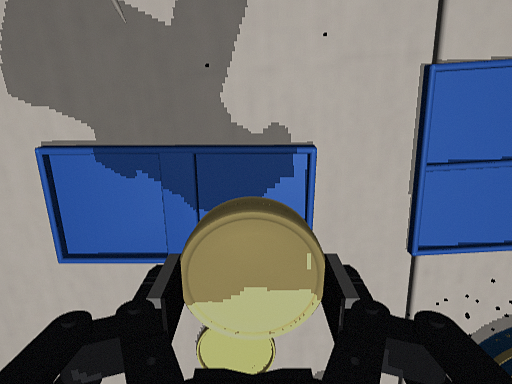

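View pics/w4r.png

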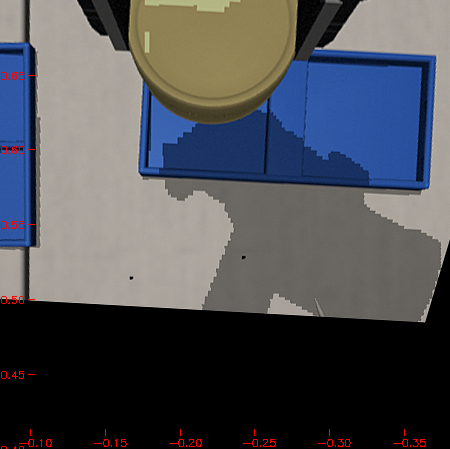

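Emit:
step_arm(targets=[[40, -1, 0, 0, 0, 0, 0], [65, -1, 0, 0, 0, 0, 0], [78, -1, 0, 0, 0, 0, 0], [85, -1, 0, 0, 0, 0, 0], [88, -1, 0, 0, 0, 0, 0], [88, -1, 0, 0, 0, 0, 0], [88, -1, 0, 0, 0, 0, 0]])

```text
clock: 6.05
tcp_pos: [0.6259, -0.2192, 0.0099]
orientation: [0.042, 1.568, -0.044]
force: [-0.1, -0.2, -0.1]
finger_gap: 0.729
```

Emit:
step_arm(targets=[[2, 0, 0, 0, 0, 0, 0], [2, 0, 0, 0, 0, 0, 0], [2, 0, 0, 0, 0, 0, 1], [2, 0, 0, 0, 0, 0, 1], [2, 0, 0, 0, 0, 0, 1], [2, 0, 0, 0, 0, 0, 1], [-20, 0, 0, 0, 0, 0, 1], [-60, 0, 0, 0, 0, 0, 1], [-110, 0, 0, 0, 0, 0, 1], [-150, 0, -40, 0, 0, 0, 1], [-160, 10, -120, 0, 0, 0, 1], [-160, 20, -180, 0, 0, 0, 1], [-160, 20, -180, 0, 0, 0, 1], [-160, 20, -180, 0, 0, 0, 1]])

```text
clock: 7.45
tcp_pos: [0.4413, -0.1863, 0.168]
orientation: [0.045, 1.573, -0.042]
force: [-0.5, 0.2, -0.2]
finger_gap: 1.003
```

Run:
```python
from plant import bot
from h import *
c=bot.camera("wrist");np.save("pics/w5.npy",c,allow_pickle=True)
cv2.imwrite("pics/w5.png",c["color"][:,:,::-1]);s=bot.observe();print(s["clock"],s["tcp_pos"])
cv2.imwrite("pics/w5r.png",rect(c,.3,.68,-.45,.05,0,1500))
hsv=cv2.cvtColor(c["color"],cv2.COLOR_RGB2HSV)
gold=((hsv[...,0]>20)&(hsv[...,0]<35)&(hsv[...,1]>60)).astype(np.uint8)
for k in cv2.findContours(gold,cv2.RETR_EXTERNAL,cv2.CHAIN_APPROX_NONE)[0]:
    if cv2.contourArea(k)>500:
      for h in (.022,.026):
        w=np.float32([px2w(c,u,v,h)[:2]*1000 for u,v in k[:,0]]);print(h,cv2.fitEllipse(w))
```

```text
7.5 [ 0.44450588 -0.18812861  0.16923317]
0.022 ((620.1220092773438, -219.46359252929688), (66.08964538574219, 75.05670928955078), 86.98040771484375)
0.026 ((616.5546264648438, -218.95318603515625), (65.1761703491211, 74.01931762695312), 86.98040008544922)
0.022 ((439.723876953125, -167.1232452392578), (64.0723876953125, 65.911376953125), 100.5899658203125)
0.026 ((438.64990234375, -167.33627319335938), (63.186798095703125, 65.0003662109375), 100.59001922607422)
```

View pics/w5r.png

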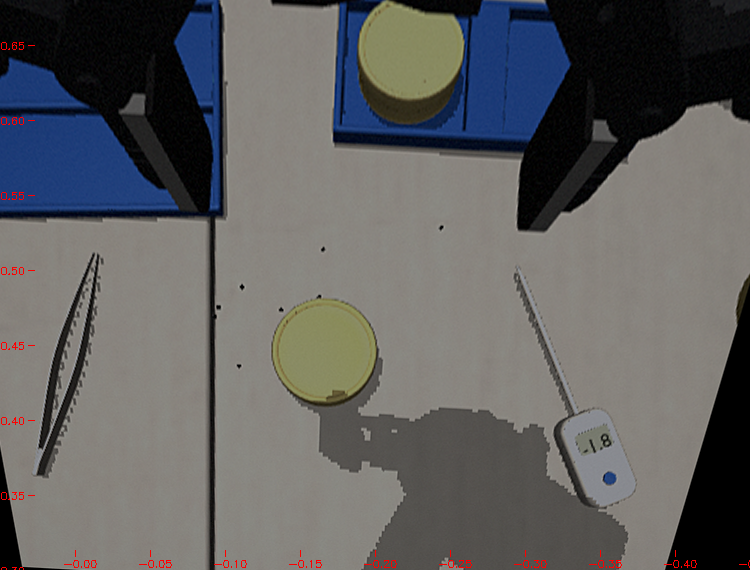

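Emit:
step_arm(targets=[[45, 21, -6, 0, 0, 0, 1], [90, 21, -6, 0, 0, 0, 1], [125, 21, -6, 0, 0, 0, 1], [148, 21, -6, 0, 0, 0, 1], [160, 21, -6, 0, 0, 0, 1], [166, 21, -6, 0, 0, 0, 1], [166, 21, -6, 0, 0, 0, 1], [166, 21, -6, 0, 0, 0, 1]])

```text
clock: 8.3
tcp_pos: [0.441, -0.1676, 0.0043]
orientation: [0.042, 1.567, -0.045]
force: [0.1, -0.0, -0.1]
finger_gap: 1.002
```

Run:
```python
from plant import bot
from h import *
c=bot.camera("wrist")
cv2.imwrite("pics/w6.png",c["color"][:,:,::-1]);print(bot.observe()["tcp_pos"])
c=np.load("pics/w5.npy",allow_pickle=True).item()
def rp(u,v,z):
    x=.68-v/1500;y=.05-u/1500;return np.round(px2w(c,*w2px(c,(x,y,0)),z),4)
print("thermo tip",rp(518,268,.008),"rod base",rp(573,414,.008),"head corners z.016",rp(556,417,.016),rp(606,408,.016),rp(636,490,.016),rp(588,505,.016))
print("tw",rp(98,255,.004),rp(40,473,.004),rp(97,255,.004))
```

```text
[ 0.44103549 -0.16765389  0.00440979]
thermo tip [ 0.4978 -0.2924  0.008 ] rod base [ 0.4029 -0.3282  0.008 ] head corners z.016 [ 0.3999 -0.3136  0.016 ] [ 0.4056 -0.3452  0.016 ] [ 0.3538 -0.3642  0.016 ] [ 0.3443 -0.3338  0.016 ]
tw [ 0.5081 -0.0175  0.004 ] [0.3646 0.0207 0.004 ] [ 0.5081 -0.0168  0.004 ]
```

View pics/w6.png

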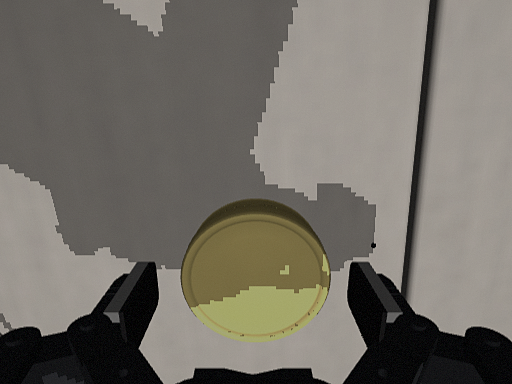

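Emit:
step_arm(targets=[[1, 0, 0, 0, 0, 0, 0], [1, 0, 0, 0, 0, 0, 0], [1, 0, 0, 0, 0, 0, 0], [1, 0, 0, 0, 0, 0, 0], [1, 0, 0, 0, 0, 0, 0], [1, 0, 0, 0, 0, 0, 0], [-20, 0, 0, 0, 0, 0, 0], [-60, 0, 0, 0, 0, 0, 0], [-90, -25, 32, 0, 0, 0, 0], [-90, -60, 77, 0, 0, 0, 0], [-90, -95, 122, 0, 0, 0, 0], [-90, -125, 160, 0, 0, 0, 0], [-90, -146, 187, 0, 0, 0, 0], [-90, -146, 187, 0, 0, 0, 0], [-90, -146, 187, 0, 0, 0, 0], [-90, -146, 187, 0, 0, 0, 0]])

```text
clock: 9.95
tcp_pos: [0.6185, -0.3228, 0.0951]
orientation: [0.043, 1.568, -0.044]
force: [-0.8, 1.5, -0.0]
finger_gap: 0.728
```

Run:
```python
from plant import bot
from h import *
c=bot.camera("wrist")
cv2.imwrite("pics/w7.png",c["color"][:,:,::-1]);s=bot.observe()
print(s["tcp_pos"],s["finger_gap"],delta(s,[.6197,-.3243,.0075],np.deg2rad(86.75)))
```

```text
[ 0.61856118 -0.32262946  0.09545972] 0.7293393737107725 ([88.0, -1.5, 1.0], [0.002, 0.003, 0.001])
```

View pics/w7.png

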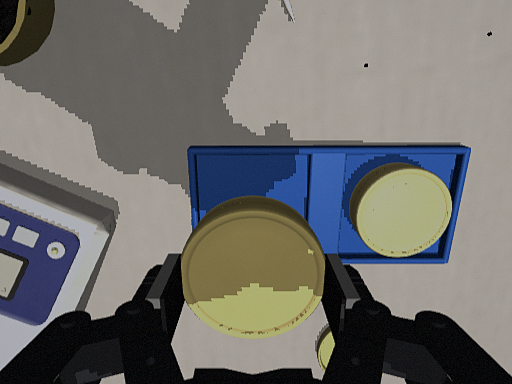

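Run:
```python
from plant import bot
from h import *
c=bot.camera("wrist")
for z in (0,.03,.06): print(px2w(c,100,222,z),px2w(c,118,205,z),px2w(c,80,270,z))
```

```text
[ 0.62998147 -0.44260534  0.        ] [ 0.61687941 -0.42606786  0.        ] [ 0.67097115 -0.46742713  0.        ]
[ 0.61847729 -0.42698149  0.03      ] [ 0.60702365 -0.41252466  0.03      ] [ 0.65430987 -0.44868034  0.03      ]
[ 0.60697311 -0.41135764  0.06      ] [ 0.5971679  -0.39898146  0.06      ] [ 0.6376486  -0.42993355  0.06      ]
```

Emit:
step_arm(targets=[[40, -1, 1, 0, 0, 0, 0], [65, -1, 1, 0, 0, 0, 0], [78, -1, 1, 0, 0, 0, 0]])

```text
clock: 10.35
tcp_pos: [0.6181, -0.3221, 0.0157]
orientation: [0.043, 1.57, -0.043]
force: [-0.4, 0.3, -1.3]
finger_gap: 0.727
```

Emit:
step_arm(targets=[[5, -2, 1, 0, 0, 0, 0], [7, -2, 1, 0, 0, 0, 0], [8, -2, 1, 0, 0, 0, 0], [8, -2, 1, 0, 0, 0, 0], [8, -2, 1, 0, 0, 0, 1], [8, -2, 1, 0, 0, 0, 1], [8, -2, 1, 0, 0, 0, 1], [8, -2, 1, 0, 0, 0, 1], [-15, -2, 1, 0, 0, 0, 1], [-60, -2, 1, 0, 0, 0, 1], [-110, -2, 1, 0, 0, 0, 1], [-110, -2, 1, 0, 0, 0, 1], [-110, -2, 1, 0, 0, 0, 1]])

```text
clock: 11.65
tcp_pos: [0.6201, -0.3251, 0.1282]
orientation: [0.041, 1.567, -0.045]
force: [-0.1, 0.1, -0.3]
finger_gap: 0.998
```

Run:
```python
from plant import bot
from h import *
c=bot.camera("wrist")
cv2.imwrite("pics/w8.png",c["color"][:,:,::-1]);s=bot.observe()
a=np.array([.5077,-.0155]);b=np.array([.364,.020]);m=(a+b)/2;ax=np.arctan2(*(a-b)[::-1]);print(m,np.degrees(ax),np.linalg.norm(a-b))
print(s["tcp_pos"],s["finger_gap"],delta(s,[*m,.15],ax+np.pi/2))
```

```text
[0.43585 0.00225] -13.876645609079786 0.14802006620725452
[ 0.61891513 -0.32427709  0.12583884] 0.9998436699965824 ([-24.2, 316.0, -200.6], [0.187, 0.0, -0.0])
```

View pics/w8.png

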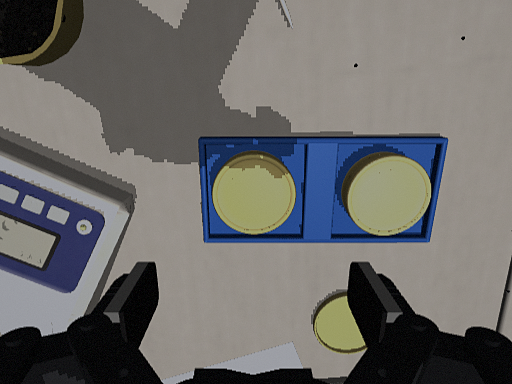

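Emit:
step_arm(targets=[[-24, 30, -20, 0, 0, 0, 0.6], [-24, 75, -48, 0.05, 0, 0, 0.6], [-24, 316, -201, 0.187, 0, 0, 0.6], [-24, 316, -201, 0.187, 0, 0, 0.6], [-24, 316, -201, 0.187, 0, 0, 0.6], [-24, 316, -201, 0.187, 0, 0, 0.6], [-24, 316, -201, 0.187, 0, 0, 0.6], [-24, 316, -201, 0.187, 0, 0, 0.6], [-24, 316, -201, 0.187, 0, 0, 0.6], [-24, 316, -201, 0.187, 0, 0, 0.6], [-24, 316, -201, 0.187, 0, 0, 0.6], [-24, 316, -201, 0.187, 0, 0, 0.6]])

```text
clock: 12.9
tcp_pos: [0.4359, 0.0013, 0.1495]
orientation: [0.191, 1.563, -0.191]
force: [0.2, 0.8, 0.1]
finger_gap: 0.599
```

Run:
```python
from plant import bot
from h import *
c=bot.camera("wrist");np.save("pics/w9.npy",c,allow_pickle=True)
s=bot.observe();print(s["tcp_pos"])
cv2.imwrite("pics/w9.png",c["color"][:,:,::-1]);cv2.imwrite("pics/w9r.png",rect(c,.33,.68,-.15,.15,.004,1700))
```

```text
[0.43587149 0.00132691 0.14952309]
```

View pics/w9r.png

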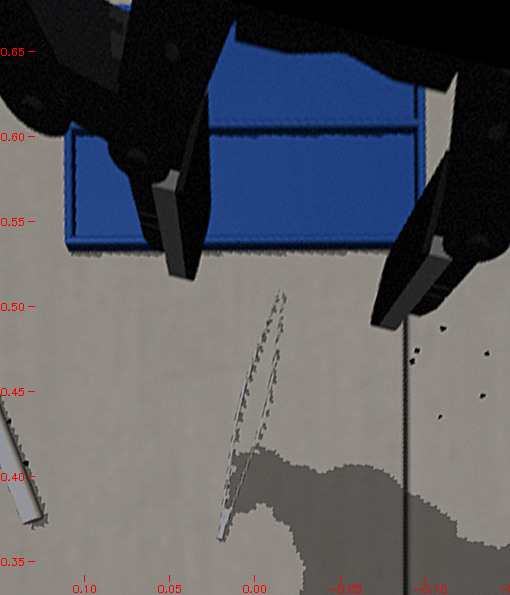

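View pics/w9.png

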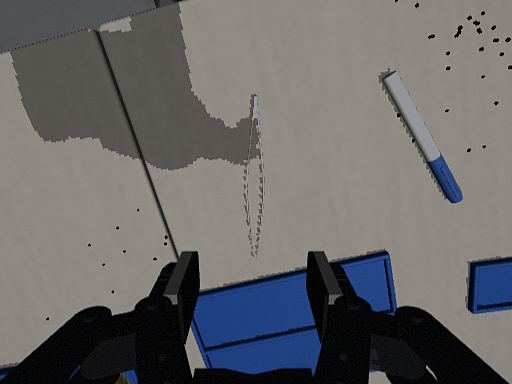

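Emit:
step_arm(targets=[[45, 0, 0, 0, 0, 0, 0.5], [90, 0, 0, 0, 0, 0, 0.5], [120, 0, 0, 0, 0, 0, 0.5], [136, 0, 0, 0, 0, 0, 0.5], [143, 0, 0, 0, 0, 0, 0.5], [147, 0, 0, 0, 0, 0, 0.5], [147, 0, 0, 0, 0, 0, 0.5], [147, 0, 0, 0, 0, 0, 0.5]])

```text
clock: 13.75
tcp_pos: [0.4368, 0.001, 0.0034]
orientation: [0.191, 1.561, -0.191]
force: [0.1, -0.4, -0.3]
finger_gap: 0.502
```

Emit:
step_arm(targets=[[1, 0, 0, 0, 0, 0, 0], [1, 0, 0, 0, 0, 0, 0], [1, 0, 0, 0, 0, 0, 0], [1, 0, 0, 0, 0, 0, 0], [1, 0, 0, 0, 0, 0, 0], [1, 0, 0, 0, 0, 0, 0], [1, 0, 0, 0, 0, 0, 0], [-20, 0, 0, 0, 0, 0, 0], [-60, 0, 0, 0, 0, 0, 0], [-100, 0, 0, 0, 0, 0, 0], [-100, 0, 0, 0, 0, 0, 0]])

```text
clock: 14.85
tcp_pos: [0.4408, 0.0001, 0.1089]
orientation: [0.189, 1.55, -0.192]
force: [1.0, 0.2, 0.4]
finger_gap: 0.158
```

Run:
```python
from plant import bot
from h import *
c=bot.camera("wrist")
s=bot.observe();print(s["tcp_pos"],s["finger_gap"])
cv2.imwrite("pics/w10.png",c["color"][:,:,::-1])
print(delta(s,[.6355,.006,.10],np.deg2rad(0)))
```

```text
[0.4391925  0.00045447 0.1064429 ] 0.15981739620892635
([8.1, 52.6, 189.1], [1.328, 0.008, -0.006])
```

View pics/w10.png

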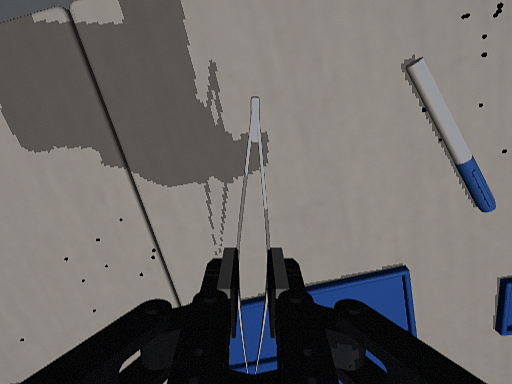

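Emit:
step_arm(targets=[[8, 10, 40, 0.13, 0, 0, 0], [8, 20, 75, 0.28, 0, 0, 0], [8, 30, 110, 0.43, 0, 0, 0], [8, 40, 145, 0.57, 0, 0, 0], [8, 53, 189, 0.72, 0, 0, 0], [8, 53, 189, 0.87, 0, 0, 0], [8, 53, 189, 1.02, 0, 0, 0], [8, 53, 189, 1.17, 0, 0, 0], [8, 53, 189, 1.328, 0.008, -0.006, 0], [8, 53, 189, 1.328, 0.008, -0.006, 0], [8, 53, 189, 1.328, 0.008, -0.006, 0], [8, 53, 189, 1.328, 0.008, -0.006, 0]])

```text
clock: 16.1
tcp_pos: [0.635, 0.0064, 0.0994]
orientation: [1.207, 1.211, -1.208]
force: [-0.8, 0.2, 0.5]
finger_gap: 0.16
```

Run:
```python
from plant import bot
from h import *
c=bot.camera("wrist");np.save("pics/w11.npy",c,allow_pickle=True)
s=bot.observe();print(s["tcp_pos"],s["finger_gap"],s["joint_positions"])
cv2.imwrite("pics/w11.png",c["color"][:,:,::-1]);cv2.imwrite("pics/w11r.png",rect(c,.5,.72,-.12,.2,.009,1800))
print(delta(s,[.6355,.006,.006],np.deg2rad(0)))
```

```text
[0.63513633 0.00642158 0.09968077] 0.15989831588047823 [-1.76484525e-01  4.49816332e-01  1.54459049e+00  1.12062631e-04
  1.14801584e+00 -1.78490484e-01]
([93.7, 0.4, 0.4], [0.002, -0.0, 0.001])
```

View pics/w11.png

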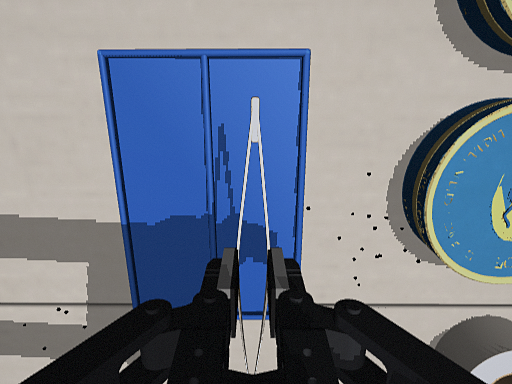

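View pics/w11r.png

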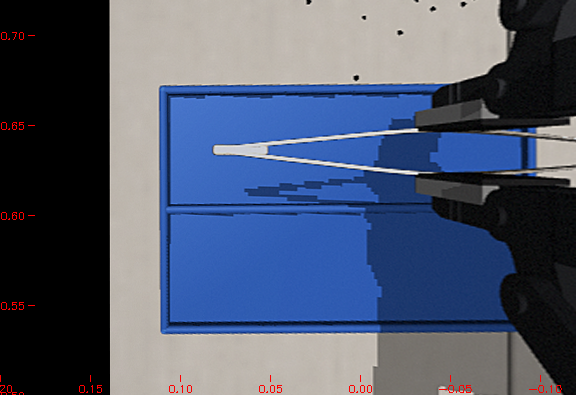

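Emit:
step_arm(targets=[[40, 1, 0, 0, 0, 0, 0], [70, 2, 0, 0, 0, 0, 0], [84, 2, 0, 0, 0, 0, 0], [90, 2, 0, 0, 0, 0, 0], [92, 2, 0, 0, 0, 0, 0], [92, 2, 0, 0, 0, 0, 0], [92, 2, 0, 0, 0, 0, 0], [92, 2, 0, 0, 0, 0, 0]])

```text
clock: 16.95
tcp_pos: [0.638, 0.0063, 0.009]
orientation: [1.208, 1.209, -1.207]
force: [0.7, 0.4, -0.8]
finger_gap: 0.157
```

Emit:
step_arm(targets=[[2, -1, 0, 0, 0, 0, 0], [2, -1, 0, 0, 0, 0, 0], [2, -1, 0, 0, 0, 0, 0]])

```text
clock: 17.25
tcp_pos: [0.6371, 0.0063, 0.0072]
orientation: [1.208, 1.209, -1.207]
force: [-0.3, 0.7, -0.1]
finger_gap: 0.16
```

Emit:
step_arm(targets=[[1, 0, 0, 0, 0, 0, 0.28], [1, 0, 0, 0, 0, 0, 0.28], [1, 0, 0, 0, 0, 0, 0.28], [1, 0, 0, 0, 0, 0, 0.28], [-20, 0, 0, 0, 0, 0, 0.28], [-60, 0, 0, 0, 0, 0, 0.28], [-110, 0, 0, 0, 0, 0, 0.28], [-110, 0, 0, 0, 0, 0, 0.5]])

```text
clock: 18.05
tcp_pos: [0.6421, 0.0056, 0.1256]
orientation: [1.213, 1.197, -1.198]
force: [0.6, -1.3, 1.5]
finger_gap: 0.435
```

Run:
```python
from plant import bot
from h import *
c=bot.camera("wrist")
s=bot.observe();print(s["tcp_pos"],s["finger_gap"],s["joint_positions"])
cv2.imwrite("pics/w12.png",c["color"][:,:,::-1])
for k in (110.7,-69.3):
  r=R.from_rotvec(s["orientation"]);print(r.inv().apply(np.array([.375,-.339,.15])-s["tcp_pos"])*1000,(r.inv()*down(np.deg2rad(k))).as_rotvec())
```

```text
[0.64026401 0.00580192 0.12226636] 0.49618613363938163 [-1.76047776e-01  4.24760305e-01  1.52889325e+00  1.62865942e-04
  1.17709506e+00 -1.78327708e-01]
[ -29.96723339 -265.71955206  344.26385243] [-1.92983959  0.01151013 -0.00543941]
[ -29.96723339 -265.71955206  344.26385243] [ 1.21171895 -0.00492987 -0.01043191]
```

View pics/w12.png

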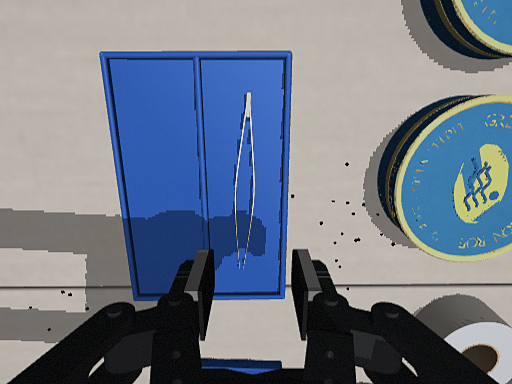

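Emit:
step_arm(targets=[[-30, -25, 32, 0.1, 0, 0, 0.75], [-30, -50, 65, 0.22, 0, 0, 0.75], [-30, -266, 344, 1.212, -0.005, -0.01, 0.75], [-30, -266, 344, 1.212, -0.005, -0.01, 0.75], [-30, -266, 344, 1.212, -0.005, -0.01, 0.75], [-30, -266, 344, 1.212, -0.005, -0.01, 0.75], [-30, -266, 344, 1.212, -0.005, -0.01, 0.75], [-30, -266, 344, 1.212, -0.005, -0.01, 0.75], [-30, -266, 344, 1.212, -0.005, -0.01, 0.75], [-30, -266, 344, 1.212, -0.005, -0.01, 0.75], [-30, -266, 344, 1.212, -0.005, -0.01, 0.75], [-30, -266, 344, 1.212, -0.005, -0.01, 0.75], [-30, -266, 344, 1.212, -0.005, -0.01, 0.75]])

```text
clock: 19.4
tcp_pos: [0.3755, -0.3373, 0.1496]
orientation: [2.024, 0.373, -2.023]
force: [0.7, 0.5, -0.1]
finger_gap: 0.75
```

Run:
```python
from plant import bot
from h import *
c=bot.camera("wrist");np.save("pics/w13.npy",c,allow_pickle=True)
s=bot.observe();print(s["tcp_pos"],s["finger_gap"],s["joint_positions"])
cv2.imwrite("pics/w13.png",c["color"][:,:,::-1])
print(delta(s,[.375,-.339,.006],np.deg2rad(-69.3)))
```

```text
[ 0.3755488  -0.33735553  0.14972906] 0.749219412677394 [-9.67588027e-01  1.16446838e-01  1.85638647e+00  3.21341905e-04
  1.16897832e+00  2.39385654e-01]
([143.7, 1.4, 1.1], [0.002, -0.0, 0.0])
```

View pics/w13.png

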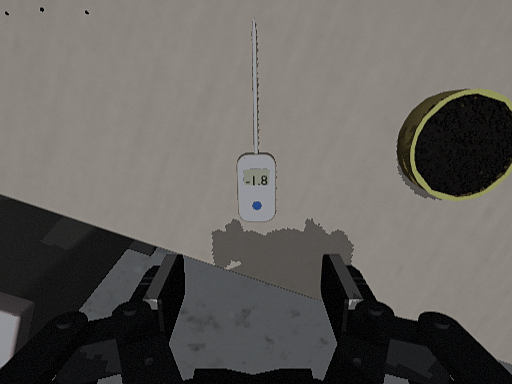

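Run:
```python
from h import *
c=np.load("pics/w13.npy",allow_pickle=True).item()
print(px2w(c,256.5,187,.014),px2w(c,253,19,.008),px2w(c,257,153,.008))
```

```text
[ 0.37660771 -0.34112449  0.014     ] [ 0.49928547 -0.29120733  0.008     ] [ 0.4037419  -0.33123665  0.008     ]
```

Emit:
step_arm(targets=[[45, 3, 1, -0.02, 0, 0, 0.75], [90, 3, 1, -0.02, 0, 0, 0.75], [120, 3, 1, -0.02, 0, 0, 0.75], [136, 3, 1, -0.02, 0, 0, 0.75], [142, 3, 1, -0.02, 0, 0, 0.75], [145, 3, 1, -0.02, 0, 0, 0.75], [145, 3, 1, -0.02, 0, 0, 0.75], [145, 3, 1, -0.02, 0, 0, 0.75]])

```text
clock: 20.25
tcp_pos: [0.3765, -0.3411, 0.0059]
orientation: [2.011, 0.389, -2.009]
force: [0.2, -0.0, -0.3]
finger_gap: 0.75
```

Run:
```python
from plant import bot
from h import *
c=bot.camera("wrist")
cv2.imwrite("pics/w14.png",c["color"][:,:,::-1])
```

```text
(no output)
```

View pics/w14.png

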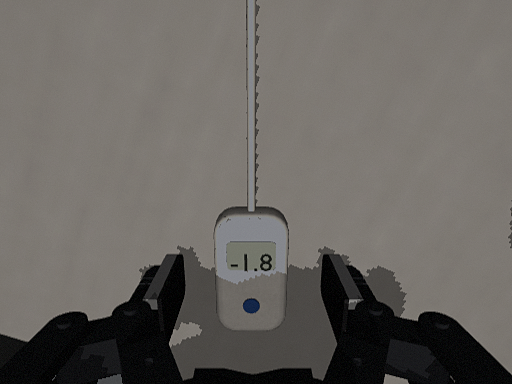

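Emit:
step_arm(targets=[[1, 0, 0, 0, 0, 0, 0], [1, 0, 0, 0, 0, 0, 0], [1, 0, 0, 0, 0, 0, 0], [1, 0, 0, 0, 0, 0, 0], [1, 0, 0, 0, 0, 0, 0], [1, 0, 0, 0, 0, 0, 0], [1, 0, 0, 0, 0, 0, 0], [-15, 0, 0, 0, 0, 0, 0], [-50, 0, 0, 0, 0, 0, 0], [-100, 0, 0, 0, 0, 0, 0], [-110, 0, 0, 0, 0, 0, 0], [-110, 0, 0, 0, 0, 0, 0]])

```text
clock: 21.5
tcp_pos: [0.3773, -0.3426, 0.1184]
orientation: [2.012, 0.383, -2.005]
force: [-0.4, 0.4, -1.3]
finger_gap: 0.364
```

Run:
```python
from plant import bot
from h import *
c=bot.camera("wrist")
s=bot.observe();print(s["tcp_pos"],s["finger_gap"],s["joint_positions"])
cv2.imwrite("pics/w15.png",c["color"][:,:,::-1])
print(delta(s,[.570,-.0465,.12],0))
```

```text
[ 0.37642084 -0.34132623  0.11632826] 0.3665300647574714 [-9.70661477e-01  1.69083222e-01  1.87382414e+00  2.80765914e-04
  1.09494837e+00  2.15973538e-01]
([-4.1, -200.8, -289.9], [-1.187, 0.001, -0.004])
```

View pics/w15.png

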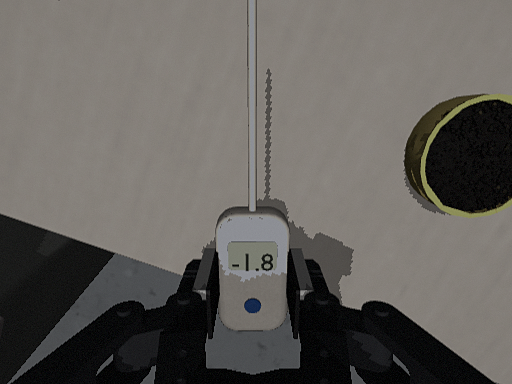

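Emit:
step_arm(targets=[[-4, -17, -24, -0.08, 0, 0, 0], [-4, -40, -58, -0.2, 0, 0, 0], [-4, -66, -95, -0.34, 0, 0, 0], [-4, -92, -133, -0.48, 0, 0, 0], [-4, -118, -171, -0.62, 0, 0, 0], [-4, -145, -209, -0.76, 0, 0, 0], [-4, -171, -247, -0.9, 0, 0, 0], [-4, -201, -290, -1.04, 0, 0, 0], [-4, -201, -290, -1.187, 0, 0, 0], [-4, -201, -290, -1.187, 0, 0, 0], [-4, -201, -290, -1.187, 0, 0, 0], [-4, -201, -290, -1.187, 0, 0, 0]])

```text
clock: 22.75
tcp_pos: [0.5689, -0.0471, 0.1187]
orientation: [1.211, 1.205, -1.213]
force: [-0.4, -0.0, -0.0]
finger_gap: 0.367
```

Run:
```python
from plant import bot
from h import *
c=bot.camera("wrist")
s=bot.observe();print(s["tcp_pos"],s["finger_gap"],s["joint_positions"])
cv2.imwrite("pics/w16.png",c["color"][:,:,::-1])
print(delta(s,[.570,-.0465,.008],0))
```

```text
[ 0.56914265 -0.04726931  0.11914492] 0.36801334274176567 [-0.28933107  0.29631907  1.70972253 -0.00249809  1.13387245 -0.2845129 ]
([111.1, 0.7, -1.1], [-0.004, 0.003, -0.001])
```

View pics/w16.png

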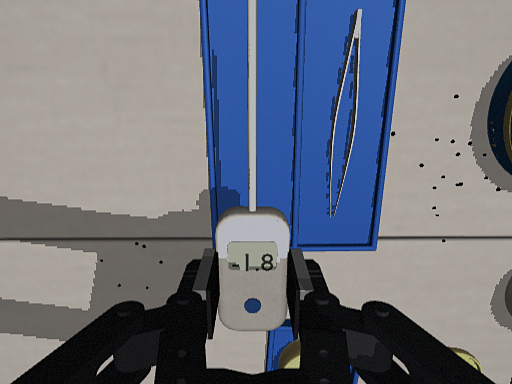

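Emit:
step_arm(targets=[[40, 1, -1, 0, 0, 0, 0], [75, 1, -1, 0, 0, 0, 0], [95, 1, -1, 0, 0, 0, 0], [104, 1, -1, 0, 0, 0, 0], [108, 1, -1, 0, 0, 0, 0], [110, 1, -1, 0, 0, 0, 0], [110, 1, -1, 0, 0, 0, 0], [110, 1, -1, 0, 0, 0, 0]])

```text
clock: 23.6
tcp_pos: [0.5712, -0.0469, 0.0103]
orientation: [1.211, 1.203, -1.211]
force: [-0.5, -0.8, -0.6]
finger_gap: 0.368
```

Emit:
step_arm(targets=[[2, -1, 0, 0, 0, 0, 0], [2, -1, 0, 0, 0, 0, 0], [2, -1, 0, 0, 0, 0, 0], [2, -1, 0, 0, 0, 0, 0.55], [2, -1, 0, 0, 0, 0, 0.55], [2, -1, 0, 0, 0, 0, 0.55], [2, -1, 0, 0, 0, 0, 0.55], [-20, -1, 0, 0, 0, 0, 0.55], [-65, -1, 0, 0, 0, 0, 0.55], [-115, -1, 0, 0, 0, 0, 0.55], [-130, -1, 0, 0, 0, 0, 0.55], [-130, -1, 0, 0, 0, 0, 0.55]])

```text
clock: 24.8
tcp_pos: [0.572, -0.047, 0.1437]
orientation: [1.213, 1.197, -1.207]
force: [0.8, -0.1, -0.6]
finger_gap: 0.547
```

Run:
```python
from plant import bot
from h import *
c=bot.camera("wrist")
s=bot.observe();print(s["tcp_pos"],s["finger_gap"],s["joint_positions"])
cv2.imwrite("pics/w17.png",c["color"][:,:,::-1])
a=np.array([.4941,.1759]);b=np.array([.3733,.1319]);m=(a+b)/2;ax=np.arctan2(*(a-b)[::-1]);print(m,np.degrees(ax),np.linalg.norm(a-b))
for k in (90,-90):
  r=R.from_rotvec(s["orientation"]);print(r.inv().apply(np.array([*m,.15])-s["tcp_pos"])*1000,(r.inv()*down(ax+np.deg2rad(k))).as_rotvec())
```

```text
[ 0.57034485 -0.04657996  0.1410936 ] 0.550860259186842 [-0.28755563  0.26721241  1.69668812 -0.00242457  1.17164672 -0.28262111]
[0.4337 0.1539] 20.013566795220136 0.12856375850137547
[ -10.38519519 -137.3955078  -199.89491036] [-1.92409036e+00  7.55610015e-03  2.17104999e-04]
[ -10.38519519 -137.3955078  -199.89491036] [ 1.21749025e+00  1.97079852e-04 -6.85914698e-03]
```

View pics/w17.png

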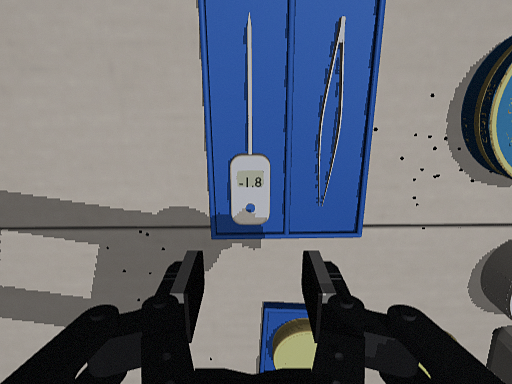

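Emit:
step_arm(targets=[[-10, -17, -25, 0.1, 0, 0, 0.5], [-10, -40, -58, 0.25, 0, 0, 0.5], [-10, -137, -200, 1.217, 0, -0.007, 0.5], [-10, -137, -200, 1.217, 0, -0.007, 0.5], [-10, -137, -200, 1.217, 0, -0.007, 0.5], [-10, -137, -200, 1.217, 0, -0.007, 0.5], [-10, -137, -200, 1.217, 0, -0.007, 0.5], [-10, -137, -200, 1.217, 0, -0.007, 0.5], [-10, -137, -200, 1.217, 0, -0.007, 0.5], [-10, -137, -200, 1.217, 0, -0.007, 0.5], [-10, -137, -200, 1.217, 0, -0.007, 0.5], [-10, -137, -200, 1.217, 0, -0.007, 0.5]])

```text
clock: 26.05
tcp_pos: [0.4335, 0.1538, 0.1486]
orientation: [2.028, 0.361, -2.032]
force: [0.1, -0.6, 0.7]
finger_gap: 0.5
```

Run:
```python
from plant import bot
from h import *
c=bot.camera("wrist");np.save("pics/w18.npy",c,allow_pickle=True)
s=bot.observe();print(s["tcp_pos"],s["finger_gap"],s["joint_positions"],R.from_rotvec(s["orientation"]).as_matrix()[:,1])
cv2.imwrite("pics/w18.png",c["color"][:,:,::-1])
```

```text
[0.43371187 0.15387795 0.14891744] 0.49782488782962064 [ 8.21130489e-02  1.75940730e-02  1.96369747e+00 -4.75670111e-05
  1.16178974e+00  1.30193390e+00] [ 3.43831509e-01 -9.39031293e-01 -3.53384762e-04]
```

View pics/w18.png

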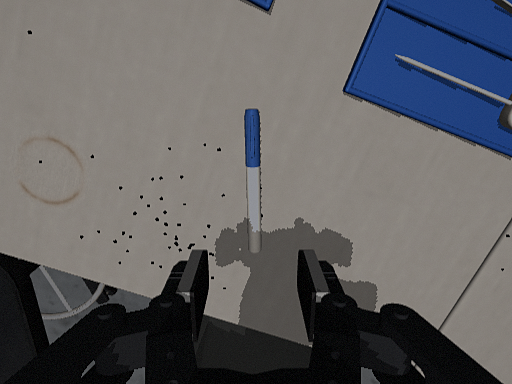

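Run:
```python
from h import *
c=np.load("pics/w18.npy",allow_pickle=True).item()
a,b=px2w(c,252,109,.012),px2w(c,255,250,.008);m=(a+b)/2
ax=np.arctan2(*(a-b)[:2][::-1]);print(a,b,m,np.degrees(ax))
from plant import bot
s=bot.observe();print(delta(s,[m[0],m[1],.006],ax-np.pi/2))
```

```text
[0.49493106 0.17619305 0.012     ] [0.37391356 0.12896805 0.008     ] [0.43442231 0.15258055 0.01      ] 21.31735820648709
([142.9, 1.5, -0.4], [-0.021, 0.001, 0.0])
```

Emit:
step_arm(targets=[[45, 1, 0, -0.02, 0, 0, 0.5], [90, 1, 0, -0.02, 0, 0, 0.5], [120, 1, 0, -0.02, 0, 0, 0.5], [136, 1, 0, -0.02, 0, 0, 0.5], [141, 1, 0, -0.02, 0, 0, 0.5], [144, 1, 0, -0.02, 0, 0, 0.5], [144, 1, 0, -0.02, 0, 0, 0.5], [144, 1, 0, -0.02, 0, 0, 0.5]])

```text
clock: 26.9
tcp_pos: [0.4349, 0.153, 0.006]
orientation: [2.019, 0.379, -2.018]
force: [0.4, -0.2, -0.2]
finger_gap: 0.502
```

Emit:
step_arm(targets=[[0.5, 0, 0, 0, 0, 0, 0], [0.5, 0, 0, 0, 0, 0, 0], [0.5, 0, 0, 0, 0, 0, 0], [0.5, 0, 0, 0, 0, 0, 0], [0.5, 0, 0, 0, 0, 0, 0], [0.5, 0, 0, 0, 0, 0, 0], [0.5, 0, 0, 0, 0, 0, 0], [0.5, 0, 0, 0, 0, 0, 0], [-15, 0, 0, 0, 0, 0, 0], [-50, 0, 0, 0, 0, 0, 0], [-90, 0, 0, 0, 0, 0, 0], [-90, 0, 0, 0, 0, 0, 0], [-90, 0, 0, 0, 0, 0, 0]])

```text
clock: 28.2
tcp_pos: [0.4357, 0.1531, 0.0971]
orientation: [2.022, 0.379, -2.015]
force: [-0.3, -1.0, -0.7]
finger_gap: 0.12
```

Run:
```python
from plant import bot
from h import *
c=bot.camera("wrist")
s=bot.observe();print(s["tcp_pos"],s["finger_gap"])
cv2.imwrite("pics/w19.png",c["color"][:,:,::-1])
print(delta(s,[.6005,.2705,.10],np.deg2rad(-5.4)))
```

```text
[0.43459948 0.1529818  0.09586165] 0.12422361005872985
([-4.0, -49.3, -197.2], [-1.105, -0.001, -0.001])
```

View pics/w19.png

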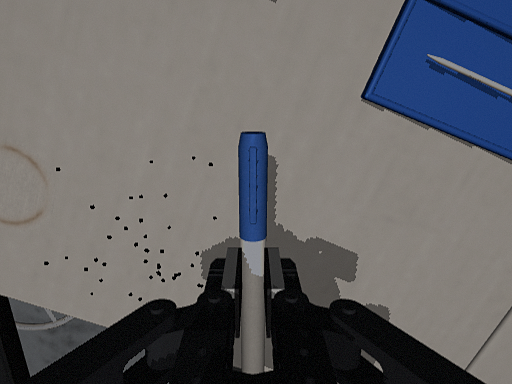

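Emit:
step_arm(targets=[[-4, -6, -22, -0.1, 0, 0, 0], [-4, -14, -56, -0.23, 0, 0, 0], [-4, -24, -96, -0.37, 0, 0, 0], [-4, -34, -136, -0.51, 0, 0, 0], [-4, -43, -172, -0.65, 0, 0, 0], [-4, -49, -197, -0.79, 0, 0, 0], [-4, -49, -197, -0.93, 0, 0, 0], [-4, -49, -197, -1.05, 0, 0, 0], [-4, -49, -197, -1.105, 0, 0, 0], [-4, -49, -197, -1.105, 0, 0, 0], [-4, -49, -197, -1.105, 0, 0, 0]])

```text
clock: 29.35
tcp_pos: [0.5994, 0.2699, 0.0982]
orientation: [1.278, 1.163, -1.281]
force: [0.1, -0.4, -0.6]
finger_gap: 0.123
```

Run:
```python
from plant import bot
from h import *
c=bot.camera("wrist")
s=bot.observe();print(s["tcp_pos"],s["finger_gap"])
cv2.imwrite("pics/w20.png",c["color"][:,:,::-1]);cv2.imwrite("pics/w20r.png",rect(c,.5,.7,.15,.45,.009,1800))
```

```text
[0.59966034 0.26986862 0.09868178] 0.1219818356201368
```

View pics/w20.png

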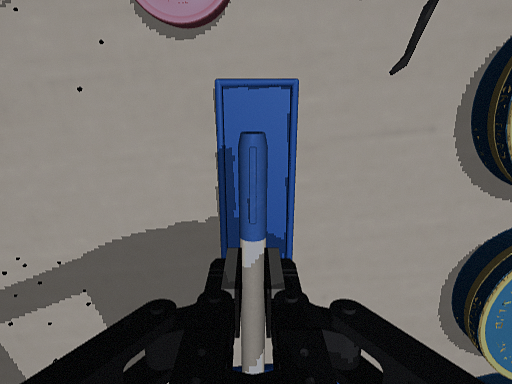

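View pics/w20r.png

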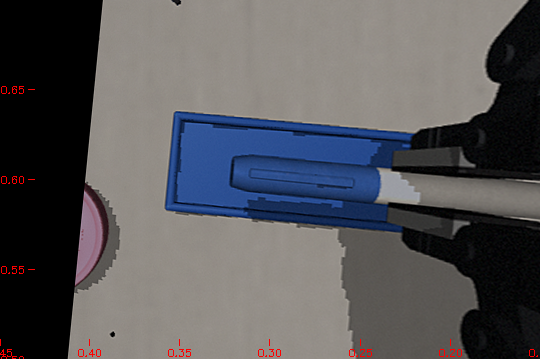

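Emit:
step_arm(targets=[[40, 2, 0, 0, 0, 0, 0], [70, 2, 0, 0, 0, 0, 0], [82, 2, 0, 0, 0, 0, 0], [87, 2, 0, 0, 0, 0, 0], [89, 2, 0, 0, 0, 0, 0], [89, 2, 0, 0, 0, 0, 0], [89, 2, 0, 0, 0, 0, 0], [89, 2, 0, 0, 0, 0, 0]])

```text
clock: 30.2
tcp_pos: [0.6024, 0.2699, 0.011]
orientation: [1.28, 1.162, -1.279]
force: [0.2, 0.8, -1.0]
finger_gap: 0.121
```

Emit:
step_arm(targets=[[2, 0, 0, 0, 0, 0, 0], [2, 0, 0, 0, 0, 0, 0], [2, 0, 0, 0, 0, 0, 0], [2, 0, 0, 0, 0, 0, 0.2], [2, 0, 0, 0, 0, 0, 0.2], [2, 0, 0, 0, 0, 0, 0.2], [2, 0, 0, 0, 0, 0, 0.2], [-15, 0, 0, 0, 0, 0, 0.2], [-50, 0, 0, 0, 0, 0, 0.2], [-100, 0, 0, 0, 0, 0, 0.2], [-150, 0, 0, 0, 0, 0, 0.5], [-150, 0, 0, 0, 0, 0, 0.5]])

```text
clock: 31.4
tcp_pos: [0.6077, 0.2714, 0.1723]
orientation: [1.291, 1.153, -1.264]
force: [0.9, 0.3, 0.7]
finger_gap: 0.499
```

Run:
```python
from plant import bot
from h import *
c=bot.camera("wrist")
s=bot.observe();print(s["tcp_pos"],s["finger_gap"],s["clock"])
cv2.imwrite("pics/w21.png",c["color"][:,:,::-1])
c=bot.camera("top");cv2.imwrite("pics/t21.png",rect(c,.25,.75,-.5,.5,0,800))
```

```text
[0.60573067 0.27084612 0.16823572] 0.4988048734409195 31.45
```

View pics/w21.png

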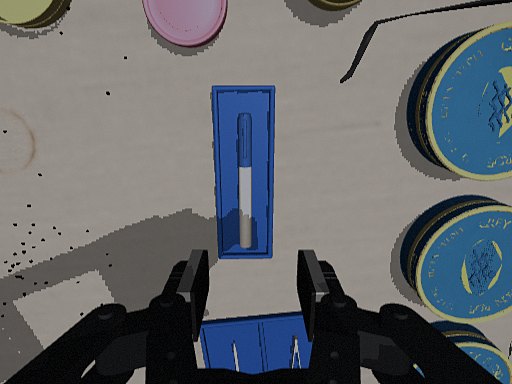

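View pics/t21.png

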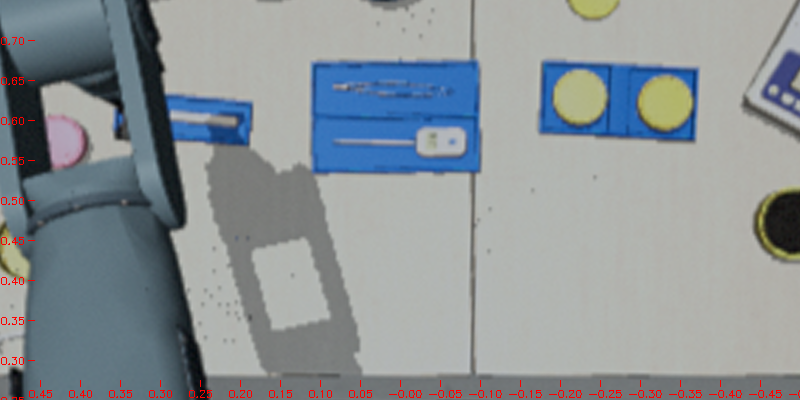

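```bash
python3 -c "
from plant import bot
print(bot.finish_job()); print(bot.observe()['clock'])"
```

```text
the job is handed in; nothing more can be done
None
the job is handed in; nothing more can be done
```

I handed the job in at about 31.5 s, with everything placed in the order asked:

1. **Tins:** the two closed gold tins stand upright in the two square wells, one to a well.
2. **Large tray:** the tweezers lie lengthwise in the far bay and the thermometer in the near bay.
3. **Marker:** it lies lengthwise in the pen tray.

- **Pictures:** the last top and wrist pictures show all five things inside their wells or bays, clear of the walls, with the gripper open and well above them. I judged "flat on the floor" from these pictures and the release heights; there was no depth measurement.
- **Forces:** the force readings between moves stayed under about 2 N.
- **Open tins:** I never touched or came close to the two open tins, or the pink look-alike. In the last top picture the arm hid part of the empty tin, so I did not recheck its position after the last move.
- **Disagreement:** the finger gap read 2 to 4 mm less than the known widths at every grip, and no grip slipped.

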